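# Copy the address switches to the new fan controller

### The job

The new fan controller stands upright on the rubber mat, and the old one lies on its back beside it. Tip the new controller over backwards onto its back, in place on the mat, by pushing it high up on its face; then slide its little switch tabs, each fully to its stop, until all five show the same up-and-down pattern as the old controller's tabs. Handle the controller gently, do not shove it along the mat, and leave the other things on the worktop where they are.

Things in the scene. Friction and masses are not known exactly. Their poses are not given: they have to be found in the camera images.
- unit: new fan controller: loose white plastic box, 60 deep, 110 wide, 190 mm tall, about 0.85 kg, upright on its narrow foot on the mat, face roughly to the robot. Origin: centre of the foot; z foot to head, x front face to back (straight down once it lies on its back), y to the left as one looks at the face, head up. Face: flat grille of five bars and round lamp near the head, one bar and two screws near the foot
- bank (a point): nominal centre of the new controller's switch bank, on the face, 115 mm above the foot; axes as unit. The bank (flush dark patch 64 x 34 mm) sits firmly, but up to 8 mm off this point along z: find it by touch. Five white tabs at y = +20 (tab 1), +10, 0, -10, -20 mm (tab 5). Tab: 5 x 5 mm, 6 mm proud, slides 8 mm along z. 5 mm gaps: a tilted fingertip goes in corner first. Around the tabs the face is flat and free
- heel (a point): middle of the new controller's lower back edge (30 mm behind the centre of its foot), about which it tips onto its back
- mat: black rubber mat fixed to the worktop, 310 x 170 mm, 3 mm thick. Origin at its underside about below the place where the new controller stands, 55 mm from its near edge; x runs along the mat to the far edge, 255 mm away
- old: old controller, same make and size, fixed, lying on its back, 60 mm high. Origin under its foot end at worktop height; x foot to head, y to the left (head up), z up. Bank on the upper face, 115 mm from the foot end; five tabs in slots at y = +20 (slot 1), +10, 0, -10, -20 mm (slot 5) show the pattern to copy: three up (towards the head), two down
- sw1 (a joint): tab 1 of the new controller (counted from the left, y = +20 mm): 0 = fully down (towards the foot, tab centre 4 mm below the true bank centre), 0.008 m = fully up (towards the head, 4 mm above). It slides with about 1.2 N (the loose controller itself slips on the mat from about 6 N), has a hard stop at both ends and stays where it is left
- sw2 (a joint): tab 2 of the new controller (counted from the left, y = +10 mm): 0 = fully down (towards the foot, tab centre 4 mm below the true bank centre), 0.008 m = fully up (towards the head, 4 mm above). It slides with about 1.2 N (the loose controller itself slips on the mat from about 6 N), has a hard stop at both ends and stays where it is left
- sw3 (a joint): tab 3 of the new controller (counted from the left, y = +0 mm): 0 = fully down (towards the foot, tab centre 4 mm below the true bank centre), 0.008 m = fully up (towards the head, 4 mm above). It slides with about 1.2 N (the loose controller itself slips on the mat from about 6 N), has a hard stop at both ends and stays where it is left
- sw4 (a joint): tab 4 of the new controller (counted from the left, y = -10 mm): 0 = fully down (towards the foot, tab centre 4 mm below the true bank centre), 0.008 m = fully up (towards the head, 4 mm above). It slides with about 1.2 N (the loose controller itself slips on the mat from about 6 N), has a hard stop at both ends and stays where it is left
- sw5 (a joint): tab 5 of the new controller (counted from the left, y = -20 mm): 0 = fully down (towards the foot, tab centre 4 mm below the true bank centre), 0.008 m = fully up (towards the head, 4 mm above). It slides with about 1.2 N (the loose controller itself slips on the mat from about 6 N), has a hard stop at both ends and stays where it is left
- old_up1: a tab of the old controller that is UP (4 mm towards the head from its slot's middle). The origin is the middle of the slot that it sits in, on the upper face, which may be any of the five
- old_up2: a tab of the old controller that is UP (4 mm towards the head from its slot's middle). The origin is the middle of the slot that it sits in, on the upper face, which may be any of the five
- old_up3: a tab of the old controller that is UP (4 mm towards the head from its slot's middle). The origin is the middle of the slot that it sits in, on the upper face, which may be any of the five
- old_down1: a tab of the old controller that is DOWN (4 mm towards the foot from its slot's middle). The origin is the middle of the slot that it sits in, on the upper face, which may be any of the five
- old_down2: a tab of the old controller that is DOWN (4 mm towards the foot from its slot's middle). The origin is the middle of the slot that it sits in, on the upper face, which may be any of the five
- softener: bystander: blue bottle, 72 mm across, 210 mm tall; origin at its underside
- jar: bystander: glass jar, 76 mm across, 110 mm tall; origin at its underside
- tin: bystander: tin can, 66 mm across, 120 mm tall; origin at its underside
- mug: bystander: white mug, 80 mm across, 90 mm tall; origin at its underside
- screwdriver: bystander: screwdriver lying between the controllers, 160 mm long along its x
- cover: bystander: small white cover plate 75 x 50 x 12 mm, lying between the controllers; origin at its underside
- brush: bystander: hand brush lying down, 200 mm long along its x
Mind the look-alikes: they are no part of the job. What is shaped like the unit but pink is not meant. What is shaped like the old but turquoise is not meant.

How it is judged:
By the outcome, as a careful person would: the job done as asked, in the order asked, and still so for the second after the job is handed in, with the robot touching nothing.
It also fails if it takes over 72 s, if anything falls off the work surface, if the arm or the gripper's body presses on something with over 40 N, if the wrist force passes 120 N, or if a joint passes its speed limit or range.

### The arm

A 6-joint arm with a two-finger parallel gripper is mounted at the origin on the work surface. World frame = base frame: x ahead of the robot, y to its left, z up, the work surface at z = 0. Lengths are in m, angles in degrees, forces in N, time in s.
With the tool pointing down it reaches from about 0.25 to 0.8 m from the base axis. Payload 8.5 kg.
Tool frame: the origin (TCP) lies on the centre line of the jaws, within the pads' length; the fingertips stand 11 mm ahead of it and the grasp point (between the pads) lies 8 mm behind it (robot.nose_length is the distance from the TCP to the fingertips, in m); z points along the fingers, y is the line along which they close (so a half turn about z gives the same grasp; the last joint's range is limited). The gripper opens to 85 mm and grips with 20 to 120 N. Pads are 22 mm wide; open, the fingers measure 114 mm over their backs; the gripper's body (76 mm by 85 mm) begins 54 mm behind the grasp point. The pads swing forward as they close: fully open they stand 13 mm farther back than shut.
Start: joints at [0, 13.648, -0.773, 75.585, 0, 90], TCP at [0.525, -0, 0.242] pointing down, gripper open.
Joint ranges: [-152.45, 152.45], [-59.26, 108.67], [-65.41, 83.53], [-104.44, 129.93], [-82.83, 76.93], [-180, 180]. Speed limits (degrees/s): [127.2, 127.2, 159.86, 180, 180, 180].

### API

Orientations are given as a 3x3 rotation matrix whose columns are the frame's x, y, z axes.
In Python, from bench import robot gives the robot as it stands.
- The arm moves only by the tool servo_tool, never from a script. Its argument "motion" is one flat list of numbers, 6 for each row, row after row: the shift along the world's x, y, z in cm, then the turn, a rotation vector about the world's x, y, z in degrees. A call has 1 to 20 rows; each row is the pose to reach, as a shift and turn from the pose commanded when the call began; what a row does not reach only later rows make up. A row lasts 1/8 s, in which the tool goes at most 62.5 mm and 10.7 degrees, less where a joint would pass 70% of its speed; a pose out of reach is approached as far as the arm can. A call with a gripper value outside its range is refused whole. "hand" is the gripper command: -1 is fully open, 1 is shut, values between are in proportion, set as the call begins (left out, the last holds). The fingers move at their own pace and stop on an object; "force" is the grip in N (left out, the last holds). Time passes only in rows, so rows that repeat a pose let the fingers close. It gives the time, the measured TCP pose, the force, the opening and the grip force at its end, in the units of the state.
- robot.get_state(): the state, without advancing time (a new reading comes with each control period).
- robot.get_image(name): name is "scene" or "side" or "wrist"; returns a dict with "color" (480x640x3 uint8, red, green, blue), "fovy" (degrees; the focal length in pixels is half the picture's height over the tangent of half this angle, whatever the lens; pixels are square), "cx", "cy" (the principal point, pixels), "k1" (the pictures are not rectified: a ray, as slopes to the right and down, at radius r is drawn at 1 + k1 r^2 times it, then the intrinsics apply), "xyz" and "rotation" of the camera in the world. Camera axes: x right, y down, z forward; pixel columns grow to the right and rows downward; lengths in m; the calibration is good to about 2 mm. A picture is of the moment at which its call begins. There is no depth.
- robot.job_done(): hands the job in; it is judged then, once.
The state is a dict: "clock": time; "joints": joint angles; "qvel": joint speeds; "joint_efforts": joint torques, N m; "eef_pos": TCP position; "eef_rot": TCP orientation; "force": force on the tool from outside, world axes, zero at the start; "wrist_torque": the same for the moment, N m; "gripper_width": finger opening in m; "grip_force": force on a finger pad.
Only numpy, scipy, OpenCV 4.12 (cv2) and the standard library are available. Lean on these libraries where they do the work, as an engineer would, in place of code of your own. Each camera call takes 0.05 s, during which the arm holds its last target. There are 200 camera calls.

## Working session

There is one attempt and no reset: what is moved stays moved. The work goes in short steps, Python scripts to look and compute and a tool call to move; the robot and the scene stay as the last step left them, time stands still between calls to the robot, and variables do not carry over. Pictures are saved under pics/ and viewed, at most 10 in all, crops included, and the job is handed in when it is done.

Besides the shell and the picture viewer there is one more tool, called after "Emit:" by a JSON object that holds its "api" and its "payload", one argument or row to a line. servo_tool: Moves the arm, as the interface text tells. Its arguments: {"type":"object","properties":{"motion":{"type":"array"},"hand":{"type":"number"},"force":{"type":"number"}},"required":["motion"]}

```bash
mkdir -p pics
cat > h.py <<'E'
from bench import robot
import numpy as np, cv2
def K(im):
    f=240/np.tan(np.radians(im['fovy'])/2); return np.array([[f,0,im['cx']],[0,f,im['cy']],[0,0,1]]),np.array([im['k1'],0,0,0,0.])
def ray(im,u,v):
    k,d=K(im); p=cv2.undistortPoints(np.array([[[u,v]]],float),k,d)[0,0]  # approx inverse
    return np.array(im['xyz']),np.array(im['rotation'])@np.array([p[0],p[1],1])
def onz(im,u,v,z):
    o,r=ray(im,u,v); return o+r*(z-o[2])/r[2]
def proj(im,P):
    k,d=K(im); R=np.array(im['rotation']).T
    q,_=cv2.projectPoints(np.array(P,float).reshape(-1,1,3),cv2.Rodrigues(R)[0],-R@np.array(im['xyz']),k,d); return q[:,0]
def get(name,fn=None):
    im=robot.get_image(name)
    if fn: cv2.imwrite('pics/'+fn+'.png',im['color'][:,:,::-1]); np.save('pics/'+fn+'.npy',im,allow_pickle=True)
    return im
def load(fn): return np.load('pics/'+fn+'.npy',allow_pickle=True).item()
E
python3 - <<'E'
from h import *
for n in ['scene','side','wrist']:
    im=get(n,n+'1'); print(n,{k:np.round(v,3).tolist() for k,v in im.items() if k!='color'})
a=[load(n+'1')['color'] for n in ('scene','side')]
print(robot.get_state())
E
```

```text
scene {'fovy': 54.369, 'cx': 309.609, 'cy': 232.413, 'k1': -0.119, 'xyz': [1.13, -0.106, 0.767], 'rotation': [[0.162, 0.709, -0.686], [0.987, -0.108, 0.122], [0.013, -0.697, -0.717]]}
side {'fovy': 43.269, 'cx': 321.805, 'cy': 230.412, 'k1': 0.018, 'xyz': [0.362, 1.07, 0.713], 'rotation': [[-0.992, -0.059, 0.107], [-0.122, 0.497, -0.859], [-0.003, -0.866, -0.5]]}
wrist {'fovy': 61.856, 'cx': 321.831, 'cy': 241.758, 'k1': -0.048, 'xyz': [0.525, 0.066, 0.374], 'rotation': [[1.0, 0.0, -0.001], [-0.0, -0.966, -0.258], [-0.001, 0.258, -0.966]]}
{'clock': 0.15, 'joints': array([-6.25600320e-04,  1.36736888e+01, -8.05975128e-01,  7.55849038e+01,
       -7.15644206e-05,  9.00014586e+01]), 'qvel': array([ 0.0490461 , -0.04773047,  0.1605079 ,  0.00051845,  0.00272922,
       -0.07186141]), 'joint_efforts': array([-5.83120764e-04, -5.39078343e+01,  3.46597445e+01,  1.44879267e-02,
       -3.84108148e-05, -6.07092011e-05]), 'eef_pos': array([ 5.24686968e-01, -6.09840888e-06,  2.41818693e-01]), 'eef_rot': array([[ 3.63740989e-05,  9.99999364e-01, -1.12691915e-03],
       [ 9.99999999e-01, -3.63755157e-05, -1.23673018e-06],
       [-1.27772166e-06, -1.12691910e-03, -9.99999365e-01]]), 'force': array([-0.0533201 , -0.0684599 ,  0.65810632]), 'wrist_torque': array([-0.05047185,  0.10902221,  0.01967119]), 'grip_force': 0.0, 'gripper_width': 0.08501307976914178}
```

View pics/scene1.png

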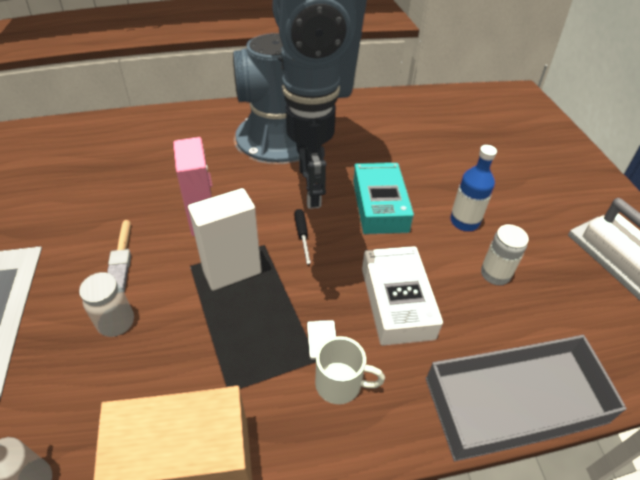

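View pics/side1.png

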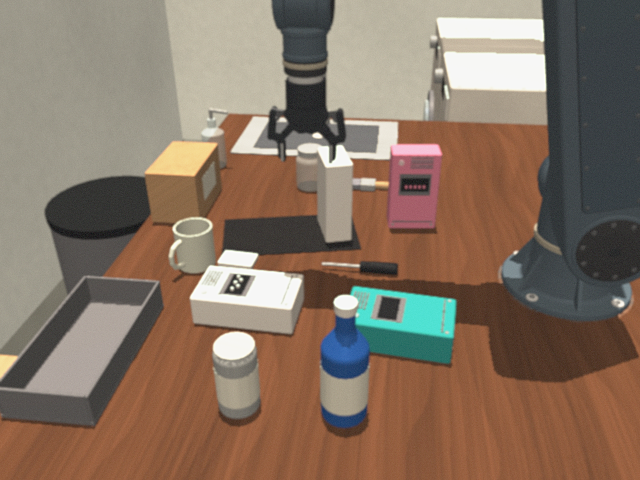

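Scene: the white unit stands on the mat at (228,240), the pink look-alike is at (192,175), the white old controller lies at (400,293) and the turquoise look-alike at (383,197). The white ones fit the description. Now one enlarged montage to confirm this and pick corners.

Run:
```python
from h import *
s=load('scene1')['color'];d=load('side1')['color']
def c(i,x,y,w,h,k): return cv2.resize(i[y:y+h,x:x+w],None,fx=k,fy=k,interpolation=cv2.INTER_CUBIC)
a=c(s,180,180,133,100,3) ; b=c(d,300,140,133,100,3); e=c(s,355,240,100,75,4); f=c(d,190,255,133,100,3)
g=[cv2.resize(x,(400,300)) for x in (a,b,e,f)]
cv2.imwrite('pics/m1.png',np.vstack([np.hstack(g[:2]),np.hstack(g[2:])])[:,:,::-1])
```

```text
(no output)
```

View pics/m1.png

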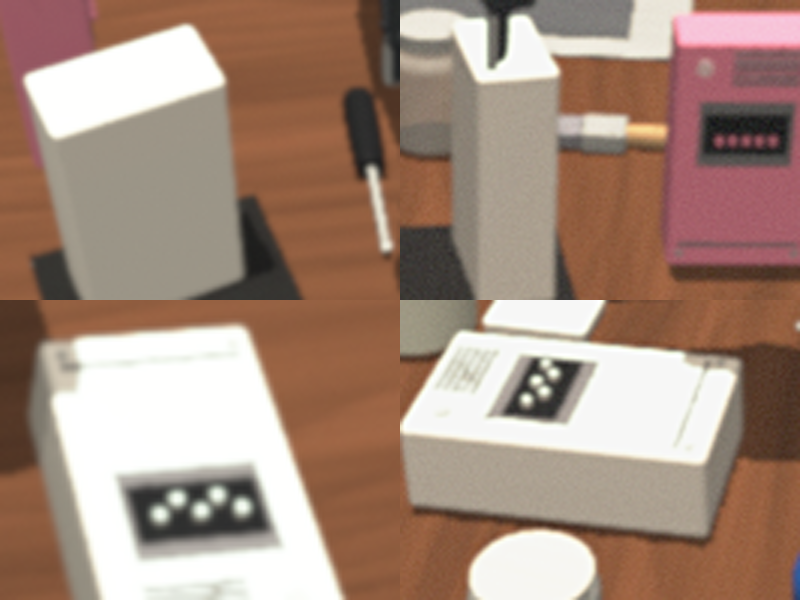

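Confirmed: the white units are the ones meant. In the scene crop, old's foot (one bar) is towards the robot and its head towards the camera. Tabs right to left (slots 1 to 5) zigzag, with 1, 3 and 5 towards the head, so the pattern is U D U D U. Next, fit the poses.

```bash
cat > fit.py <<'E'
from h import *
from scipy.optimize import least_squares
S=load('scene1');D=load('side1');k=400/133
sp=lambda x,y:(180+x/k,180+y/k); dp=lambda x,y:(300+x/k,140+y/k)
def W(p,pts): 
    c,s=np.cos(p[2]),np.sin(p[2]); P=np.array(pts,float); return np.c_[p[0]+c*P[:,0]-s*P[:,1],p[1]+s*P[:,0]+c*P[:,1],P[:,2]]
# unit x: front->back (away from robot); y left of viewer looking at face => world +y ; 
def fit(obs,x0):
    f=lambda p:np.concatenate([(proj(im,W(p,[o[0] for o in ob]))-np.array([o[1] for o in ob])).ravel() for im,ob in obs])
    r=least_squares(f,x0); return r.x,np.round(r.fun,1)
if __name__=='__main__':
    F,B,L,R,T=-.03,.03,.055,-.055,.193
    obs=[(S,[((F,R,T),sp(25,77)),((F,L,T),sp(190,27)),((B,L,T),sp(224,80)),((B,R,T),sp(50,137)),((B,L,.003),sp(243,276))]),
     (D,[((B,R,T),dp(53,20)),((F,R,T),dp(140,18)),((F,L,T),dp(158,75)),((B,L,T),dp(67,78))])]
    x,r=fit(obs,[.45,-.15,0]);print('unit',x[:2].round(4),np.degrees(x[2]).round(2),r)
    for o in obs: print(fit([o],[.45,-.15,0])[0])
    q=lambda x,y:(355+x/4,240+(y-300)/4); e=lambda x,y:(190+(x-400)/k,255+(y-300)/k)
    obs=[(S,[((0,.055,.06),q(247,327)),((0,-.055,.06),q(42,345)),((.190,.055,.06),(436,326)),((.19,-.055,.06),(384,333))]),
     (D,[((0,.055,.06),e(705,465)),((0,-.055,.06),e(742,357)),((.19,-.055,.06),e(465,332)),((.19,.055,.06),e(402,432))])]
    x,r=fit(obs,[.6,.1,0]);print('old',x[:2].round(4),np.degrees(x[2]).round(2),r)
    tabs=[q(242,507),q(217,494),q(201,511),q(177,497),q(160,515)]
    c,s=np.cos(x[2]),np.sin(x[2])
    for t in tabs:
        p=onz(S,*t,.066)[:2]-x[:2]; print((np.array([[c,s],[-s,c]])@p*1000).round(1))
    for t in [(192,265),(265,248),(312,362),(232,388)]: print('mat',onz(S,*t,.003).round(3))
E
python3 fit.py
```

```text
unit [ 0.4877 -0.1561] 15.04 [-0.7 -2.5  1.2 -1.7  0.6  0.4 -0.8 -1.3  0.7  1.8 -0.5 -0.8 -3.3 -1.6
 -0.5 -1.2  1.8 -0.5]
[ 0.4897898  -0.15652666  0.31178422]
[ 0.48569201 -0.15043418  0.20723794]
old [0.5212 0.1723] -4.36 [-0.4 -0.7 -1.3 -2.1  5.4 -2.6 -2.2 -4.8 -1.9 -1.9 -0.3 -0.4 -2.1 -2.5
 -2.7 -3.2]
[120.1  22.5]
[111.5  12.4]
[120.7   2.5]
[111.6  -7.1]
[121.4 -17.4]
mat [ 0.457 -0.241  0.003]
mat [ 0.431 -0.081  0.003]
mat [ 0.722 -0.024  0.003]
mat [ 0.751 -0.171  0.003]
```

Emit:
{"api": "servo_tool", "payload": {
  "motion": [-3, -3, 3, 0, 0, 0, -6, -6, 4, 0, 0, 0, -9, -9, 4, 0, 0, 0, -10.5, -12, 4, 0, 0, 0, -10.5, -12, 4, 0, 0, 0, -10.5, -12, 4, 0, 0, 0],
  "hand": 1
}}

```text
clock: 0.9
eef_pos: [0.4201, -0.1199, 0.2822]
eef_rot: [[0.001, 1.0, -0.0], [1.0, -0.001, 0.0], [0.0, -0.0, -1.0]]
force: [-0.3, 0.2, 0.8]
gripper_width: -0.0
grip_force: 0.0
```

Run:
```python
from h import *
get('wrist','w2')
```

```text
(no output)
```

View pics/w2.png

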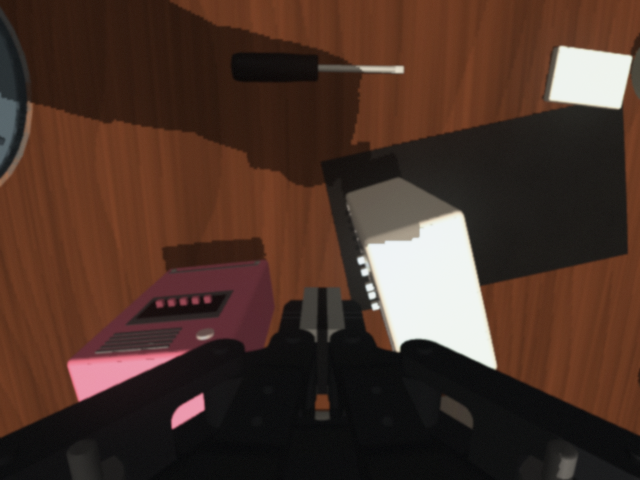

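Wrist view: the unit's top face has corners at (362,243) and (463,211), and its back edge runs down to about (495,362). The tabs are visible at x≈361–375. Mat corners are at (322,162) and (624,105).

Run:
```python
from h import *
im=load('w2')
for n,u,v,z in [('FL',362,243,.193),('BL',463,211,.193),('Bedge',494,360,.193),('FLfoot',348,196,.003),('matNL',322,162,.003),('matFL',624,105,.003),('matFR',628,254,.003)]:
    print(n,onz(im,u,v,z).round(4))
a=onz(im,362,243,.193);b=onz(im,463,211,.193);c=onz(im,494,360,.193);m=onz(im,322,162,.003);n=onz(im,624,105,.003)
ang=lambda d:np.degrees(np.arctan2(d[1],d[0])).round(1)
print(np.linalg.norm(b-a),ang(b-a),ang(c-b)+90,ang(n-m))
```

```text
FL [ 0.4433 -0.1144  0.193 ]
BL [ 0.5    -0.0957  0.193 ]
Bedge [ 0.5289 -0.1909  0.193 ]
FLfoot [ 0.4473 -0.1155  0.003 ]
matNL [ 0.4205 -0.0809  0.003 ]
matFL [ 0.7247 -0.022   0.003 ]
matFR [ 0.7587 -0.1786  0.003 ]
0.05969282211911857 18.2 16.900000000000006 11.0
```

Emit:
{"api": "servo_tool", "payload": {
  "motion": [0, -2, 0, 0, 0, 8.5, 0.1, -4, 0, 0, 0, 17, 0.3, -5.8, 0, 0, 0, 17, 0.3, -5.8, -3, 0, 0, 17, 0.3, -5.8, -6, 0, 0, 17, 0.3, -5.8, -9.9, 0, 0, 17, 0.3, -5.8, -9.9, 0, 0, 17, 0.3, -5.8, -9.9, 0, 0, 17]
}}

```text
clock: 1.95
eef_pos: [0.4237, -0.1781, 0.1844]
eef_rot: [[-0.291, 0.957, 0.001], [0.957, 0.291, -0.0], [-0.0, 0.001, -1.0]]
force: [-0.2, 0.5, 0.9]
gripper_width: -0.0001
grip_force: 0.0
```

Run:
```python
from h import *
a=get('scene','s3');b=get('side','d3')
s=a['color'][120:300,130:340];d=b['color'][100:260,270:457]
cv2.imwrite('pics/m3.png',np.hstack([cv2.resize(x,(400,343),interpolation=cv2.INTER_CUBIC) for x in(s,d)])[:,:,::-1])
print(robot.get_state()['force'])
```

```text
[-0.00304879  0.46148027  0.67495938]
```

View pics/m3.png

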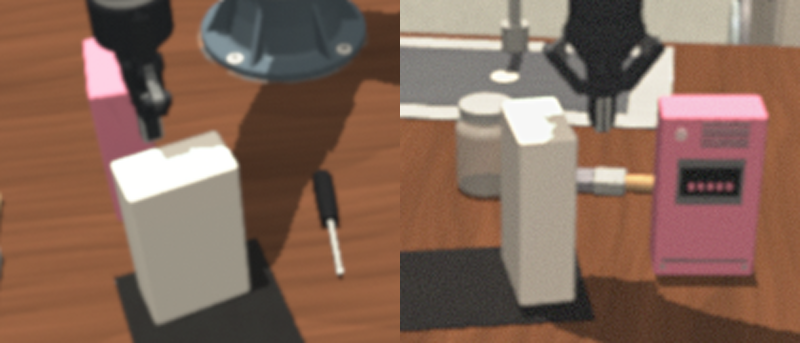

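The fingers stand clear in front of the face, high up. Start pushing along (0.957, 0.291).

Emit:
{"api": "servo_tool", "payload": {
  "motion": [0.96, 0.29, 0, 0, 0, 0, 1.91, 0.58, 0, 0, 0, 0, 2.2, 0.67, 0, 0, 0, 0, 2.49, 0.76, 0, 0, 0, 0, 2.78, 0.84, 0, 0, 0, 0, 3.06, 0.93, 0, 0, 0, 0, 3.35, 1.02, 0, 0, 0, 0, 3.64, 1.11, 0, 0, 0, 0]
}}

```text
clock: 3.05
eef_pos: [0.4595, -0.1669, 0.1833]
eef_rot: [[-0.292, 0.956, -0.0], [0.956, 0.292, -0.0], [-0.0, -0.0, -1.0]]
force: [-1.9, -0.8, 1.1]
gripper_width: -0.0005
grip_force: 0.7
```

Run:
```python
from h import *
b=get('side','d4')
print(robot.get_state()['force'], robot.get_state()['clock'])
```

```text
[-0.78564233  0.2164802  -0.36726722] 3.1
```

Emit:
{"api": "servo_tool", "payload": {
  "motion": [0.24, 0.07, 0, 0, 0, 0, 0.48, 0.15, 0, 0, 0, 0, 0.72, 0.22, 0, 0, 0, 0, 0.96, 0.29, 0, 0, 0, 0, 1.2, 0.36, 0, 0, 0, 0, 1.44, 0.44, 0, 0, 0, 0, 1.68, 0.51, 0, 0, 0, 0, 1.91, 0.58, 0, 0, 0, 0, 2.15, 0.65, 0, 0, 0, 0, 2.39, 0.73, 0, 0, 0, 0, 2.63, 0.8, 0, 0, 0, 0, 2.87, 0.87, 0, 0, 0, 0, 3.11, 0.95, 0, 0, 0, 0, 3.35, 1.02, 0, 0, 0, 0, 3.59, 1.09, 0, 0, 0, 0, 3.83, 1.16, 0, 0, 0, 0]
}}

```text
clock: 5.1
eef_pos: [0.4978, -0.1553, 0.1832]
eef_rot: [[-0.292, 0.956, -0.0], [0.956, 0.292, -0.0], [0.0, -0.0, -1.0]]
force: [0.5, -0.2, 0.2]
gripper_width: 0.0001
grip_force: 0.0
```

Run:
```python
from h import *
a=get('scene','s5');b=get('side','d5')
s=a['color'][120:345,130:340];d=b['color'][100:300,220:407]
cv2.imwrite('pics/m5.png',np.hstack([cv2.resize(x,(400,428),interpolation=cv2.INTER_CUBIC) for x in(s,d)])[:,:,::-1])
print(robot.get_state()['force'])
```

```text
[ 0.34603222  0.23927478 -0.13117383]
```

View pics/m5.png

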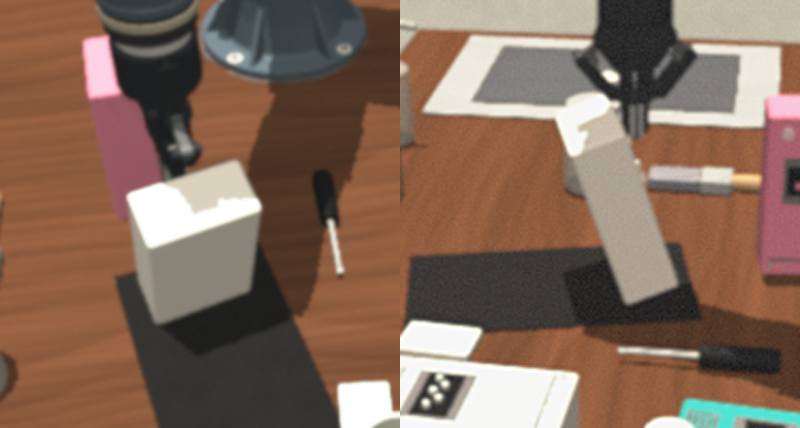

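It is past balance and already falling. Nudge slightly, then wait and rise.

Emit:
{"api": "servo_tool", "payload": {
  "motion": [0.24, 0.07, 0, 0, 0, 0, 0.48, 0.15, 0, 0, 0, 0, 0.72, 0.22, 0, 0, 0, 0, 0.96, 0.29, 0, 0, 0, 0, 0.96, 0.29, 0, 0, 0, 0, 0.96, 0.29, 0, 0, 0, 0, 0.96, 0.29, 3, 0, 0, 0, 0.96, 0.29, 6, 0, 0, 0, 5, 0.3, 6, 0, 0, 0, 10, 0.3, 6, 0, 0, 0, 14, 0.3, 5, 0, 0, 0, 14, 0.3, 2, 0, 0, 0, 14, 0.3, 1, 0, 0, 0, 14, 0.3, 1, 0, 0, 0, 14, 0.3, 1, 0, 0, 0]
}}

```text
clock: 7.08
eef_pos: [0.6378, -0.1525, 0.1948]
eef_rot: [[-0.292, 0.956, 0.002], [0.956, 0.292, -0.0], [-0.001, 0.001, -1.0]]
force: [0.4, 0.4, -0.9]
gripper_width: 0.0002
grip_force: 0.0
```

Run:
```python
from h import *
get('wrist','w6');get('scene','s6');get('side','d6');s=robot.get_state();print(s['force'],s['joints'].round(1))
```

```text
[0.7360179  0.34451613 0.87731976] [-13.4  27.6  13.3  75.6  -0.   59.6]
```

View pics/w6.png

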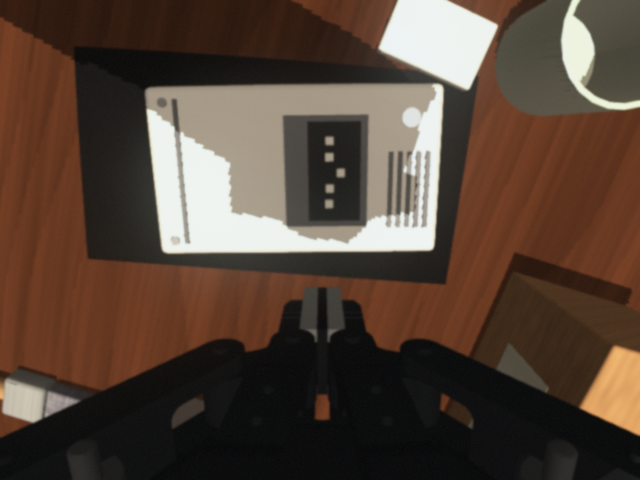

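The unit lies on its back, head to the right. Tabs at (329,141), (329,157), (341,172), (329,188), (329,204) read D D U D D, against a target of U D U D U. So tabs 1 and 5 must be pushed towards the head.

Run:
```python
from h import *
im=load('w6')
c=[onz(im,*p,.063) for p in [(147,88),(162,251),(434,250),(442,85)]]
print(np.round(c,4))
head=(c[2]+c[3])/2;foot=(c[0]+c[1])/2
d=head-foot;L=np.linalg.norm(d);d/=L;n=np.array([-d[1],d[0],0]);print(L,np.linalg.norm(c[0]-c[1]),np.linalg.norm(c[2]-c[3]),np.degrees(np.arctan2(d[1],d[0])),foot,d)
for i,p in enumerate([(329,141),(329,157),(341,172),(329,188),(329,204)]):
    q=onz(im,*p,.069);r=q-foot;print(i+1,q.round(4),'along',(r@d*1000).round(1),'y',(r@n*1000).round(1))
# nominal tool offset: unit frame position of the tool
s=robot.get_state();print((s['eef_pos']-foot)@d,(s['eef_pos']-foot)@n)
print('fingertip px',proj(im,s['eef_pos']+.011*s['eef_rot'][:,2]))
```

```text
[[ 0.5055 -0.0939  0.063 ]
 [ 0.5359 -0.1961  0.063 ]
 [ 0.7155 -0.1405  0.063 ]
 [ 0.682  -0.0386  0.063 ]]
0.18642533836890832 0.10662760647072167 0.10732189836842644 17.293089158210872 [ 0.52073259 -0.14496884  0.063     ] [0.95479666 0.29725971 0.        ]
1 [ 0.6245 -0.0921  0.069 ] along 114.8 y 19.7
2 [ 0.6274 -0.1015  0.069 ] along 114.8 y 9.8
3 [ 0.6375 -0.1083  0.069 ] along 122.4 y 0.3
4 [ 0.6333 -0.1203  0.069 ] along 114.8 y -9.9
5 [ 0.6363 -0.1302  0.069 ] along 114.8 y -20.3
0.10959809241610255 -0.04197966720719686
fingertip px [[321.2924006  308.83986762]]
```

Run:
```python
from h import *
D=load('d6');S=load('s6')
from scipy.optimize import least_squares
print('box foot side-near corners', onz(D,205,222,0).round(3), onz(D,152,213,0).round(3))
f=lambda P:np.r_[proj(D,P)[0]-[220,147],proj(S,P)[0]-[240,390]]
r=least_squares(f,[.75,-.25,.15]);print('top corner',r.x,r.fun)
foot=np.array([.52073,-.14497]);d=np.array([.9548,.2973]);n=np.array([-d[1],d[0]])
s=robot.get_state();e=s['eef_pos'];print(e)
for a,y in [(96,-28),(96,28),(104.6,-28),(112.6,-28)]: 
    t=foot+a/1000*d+y/1000*n; print(a,y,t.round(4),((t-e[:2])*100).round(2))
```

```text
box foot side-near corners [ 0.8   -0.162  0.   ] [ 0.944 -0.191  0.   ]
top corner [ 0.80495757 -0.16050173  0.1522961 ] [-23.83096662  16.98034087 -10.66767948 -14.85202637]
[ 0.63785534 -0.15247179  0.19455779]
96 -28 [ 0.6207 -0.1432] [-1.71  0.93]
96 28 [ 0.6041 -0.0897] [-3.38  6.28]
104.6 -28 [ 0.6289 -0.1406] [-0.89  1.19]
112.6 -28 [ 0.6366 -0.1382] [-0.13  1.42]
```

Emit:
{"api": "servo_tool", "payload": {
  "motion": [-1.7, 0.9, -3, 0, 0, 0, -1.7, 0.9, -7, 0, 0, 0, -1.7, 0.9, -10, 0, 0, 0, -1.7, 0.9, -11, 0, 0, 0, -1.7, 0.9, -11.4, 0, 0, 0, -1.7, 0.9, -11.5, 0, 0, 0, -1.7, 0.9, -11.5, 0, 0, 0, -1.7, 0.9, -11.5, 0, 0, 0]
}}

```text
clock: 8.22
eef_pos: [0.621, -0.1434, 0.079]
eef_rot: [[-0.292, 0.956, 0.001], [0.956, 0.292, -0.0], [-0.001, 0.001, -1.0]]
force: [-0.6, -0.3, 1.0]
gripper_width: 0.0004
grip_force: 0.0
```

Run:
```python
from h import *
im=get('wrist','w7');cv2.imwrite('pics/w7c.png',cv2.resize(im['color'][100:400,140:540],(800,600))[:,:,::-1]);s=robot.get_state();print(s['force'],s['eef_pos'])
```

```text
[-0.03367047 -0.2322504   0.50051019] [ 0.62093323 -0.14337191  0.07885978]
```

View pics/w7c.png

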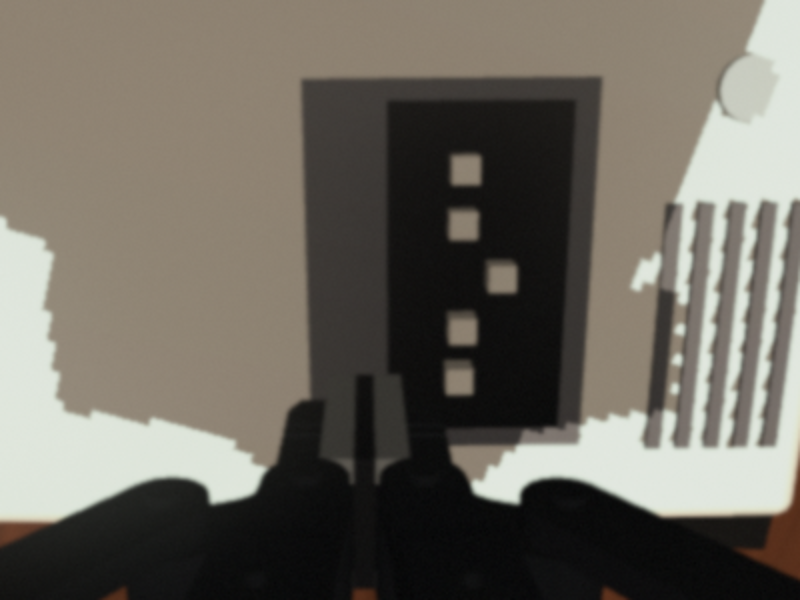

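The fingertip's inner edge is at row ≈375 and tab 5 spans rows 360–396 (crop pixels), with about 6 mm of gap. Shift 1.2 mm inward, go 1.8 mm lower, then push.

Emit:
{"api": "servo_tool", "payload": {
  "motion": [-0.04, 0.12, -0.1, 0, 0, 0, -0.04, 0.12, -0.18, 0, 0, 0, 0.15, 0.18, -0.18, 0, 0, 0, 0.34, 0.24, -0.18, 0, 0, 0, 0.53, 0.3, -0.18, 0, 0, 0, 0.63, 0.33, -0.18, 0, 0, 0, 0.72, 0.36, -0.18, 0, 0, 0, 0.82, 0.39, -0.18, 0, 0, 0, 0.92, 0.42, -0.18, 0, 0, 0, 0.92, 0.42, -0.18, 0, 0, 0, 0.92, 0.42, -0.18, 0, 0, 0]
}}

```text
clock: 9.65
eef_pos: [0.6298, -0.1391, 0.0764]
eef_rot: [[-0.292, 0.956, -0.0], [0.956, 0.292, -0.0], [0.0, -0.0, -1.0]]
force: [-1.0, -0.8, 0.7]
gripper_width: 0.0005
grip_force: 0.4
```

Run:
```python
from h import *
im=get('wrist','w8');s=robot.get_state();print(s['force'],s['eef_pos'])
```

```text
[-1.20192389 -1.565539    0.08053386] [ 0.62977092 -0.13911482  0.07648156]
```

Emit:
{"api": "servo_tool", "payload": {
  "motion": [0.1, 0.03, 0, 0, 0, 0, 0.19, 0.06, 0, 0, 0, 0, 0.29, 0.09, 0, 0, 0, 0, 0.38, 0.12, 0, 0, 0, 0, 0.38, 0.12, 0, 0, 0, 0, 0.38, 0.12, 0, 0, 0, 0]
}}

```text
clock: 10.45
eef_pos: [0.6338, -0.1379, 0.0765]
eef_rot: [[-0.292, 0.956, 0.0], [0.956, 0.292, 0.0], [-0.0, 0.0, -1.0]]
force: [-0.3, -0.0, 0.2]
gripper_width: 0.0003
grip_force: 0.2
```

Run:
```python
from h import *
im=get('wrist','w9');a=im['color'][180:330,250:450];b=load('w8')['color'][180:330,250:450]
cv2.imwrite('pics/m9.png',np.hstack([cv2.resize(x,(400,300),interpolation=cv2.INTER_CUBIC) for x in(b,a)])[:,:,::-1]);s=robot.get_state();print(s['force'],s['eef_pos'])
```

```text
[-0.03790415  0.29405219 -0.41802503] [ 0.63375434 -0.13787789  0.07646928]
```

View pics/m9.png

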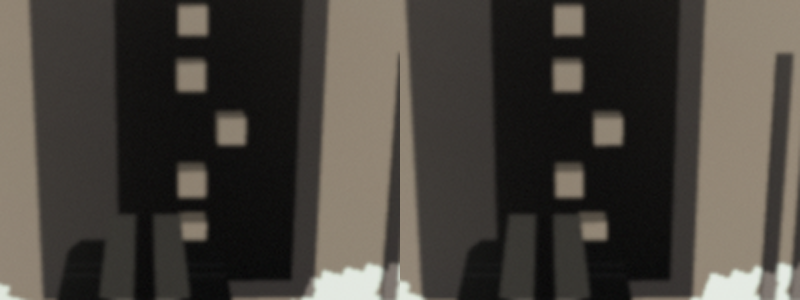

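Tab 5 has moved about 4 mm: its right edge is at 608, against 584 for tab 4. About 4 mm remain.

Emit:
{"api": "servo_tool", "payload": {
  "motion": [0.1, 0.03, 0, 0, 0, 0, 0.19, 0.06, 0, 0, 0, 0, 0.29, 0.09, 0, 0, 0, 0, 0.35, 0.11, 0, 0, 0, 0, 0.35, 0.11, 0, 0, 0, 0, 0.35, 0.11, 0, 0, 0, 0]
}}

```text
clock: 11.25
eef_pos: [0.6367, -0.1369, 0.0764]
eef_rot: [[-0.292, 0.956, -0.001], [0.956, 0.292, -0.0], [0.0, -0.001, -1.0]]
force: [-4.9, -1.3, 1.9]
gripper_width: 0.0001
grip_force: 2.6
```

Emit:
{"api": "servo_tool", "payload": {
  "motion": [0.05, 0.015, 0, 0, 0, 0, 0.05, 0.015, 0, 0, 0, 0, 0.05, 0.015, 0, 0, 0, 0]
}}

```text
clock: 11.62
eef_pos: [0.6369, -0.1368, 0.0763]
eef_rot: [[-0.292, 0.956, -0.001], [0.956, 0.292, -0.0], [0.0, -0.001, -1.0]]
force: [-6.5, -1.7, 2.5]
gripper_width: 0.0001
grip_force: 3.1
```

At the stop (force ≈5–6.7 N). Back off, lift over, and set down for tab 1.

Emit:
{"api": "servo_tool", "payload": {
  "motion": [-0.5, -0.16, 0, 0, 0, 0, -1, -0.3, 0.5, 0, 0, 0, -1.5, -0.5, 3, 0, 0, 0, -2.5, 2.5, 3, 0, 0, 0, -3.2, 4.9, 3, 0, 0, 0, -3.2, 4.9, 2, 0, 0, 0, -3.2, 4.9, 0.8, 0, 0, 0, -3.2, 4.9, 0.2, 0, 0, 0, -3.2, 4.9, 0.05, 0, 0, 0, -3.2, 4.9, 0.05, 0, 0, 0, -3.2, 4.9, 0.05, 0, 0, 0]
}}

```text
clock: 13.0
eef_pos: [0.6059, -0.0879, 0.0772]
eef_rot: [[-0.292, 0.956, 0.0], [0.956, 0.292, -0.0], [-0.0, 0.0, -1.0]]
force: [-0.6, 0.1, 0.0]
gripper_width: -0.0002
grip_force: 0.0
```

Run:
```python
from h import *
im=get('wrist','w10');cv2.imwrite('pics/w10c.png',cv2.resize(im['color'][180:420,180:500],(800,600))[:,:,::-1]);s=robot.get_state();print(s['force'],s['eef_pos'])
```

```text
[ 1.14351162 -0.71197931  0.02936527] [ 0.60589009 -0.08780346  0.07726178]
```

View pics/w10c.png

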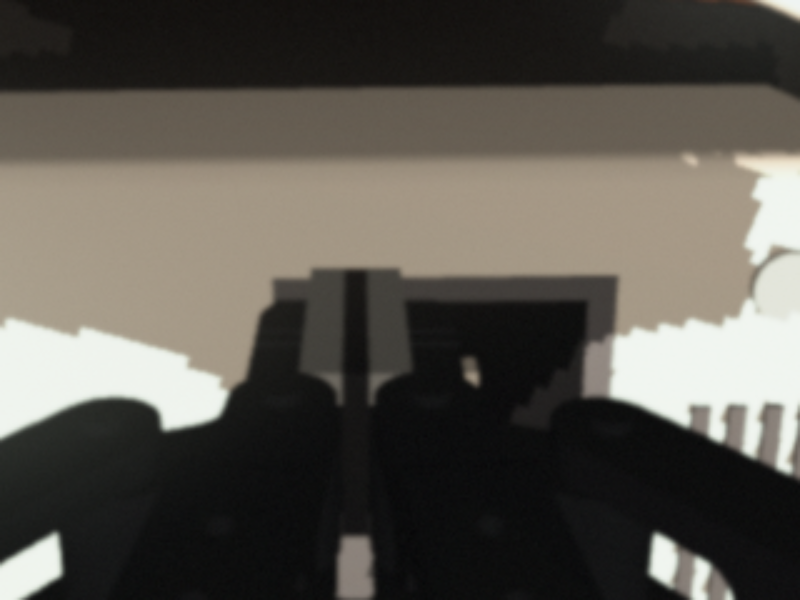

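Tab 1 is hidden just behind and right of the fingers, at about (470,370). Check numerically where the bank and fingertip edge are now.

Run:
```python
from h import *
foot=np.array([.52073,-.14497]);d=np.array([.9548,.2973]);n=np.array([-d[1],d[0]])
def u(p): p=np.array(p)[:2]-foot; return (np.array([p@d,p@n])*1000).round(1)
im=load('w10');g=lambda x,y,z:u(onz(im,180+x/2.5,180+y/2.5,z))
print('patch edge now',g(273,278,.063),g(617,277,.063),'side top edge',g(200,158,.063),g(650,156,.063))
print('finger edge if z=.066',g(311,268,.066),g(400,268,.066))
im=load('w6')
print('patch w6',[u(onz(im,*p,.063)) for p in [(283,115),(368,115),(286,226),(366,226)]])
im=load('w7');g=lambda x,y,z:u(onz(im,140+x/2,100+y/2,z))
print('w7 patch',g(302,79,.063),g(602,77,.063),'finger',g(328,375,.068),g(402,375,.068),'tab5',g(459,378,.069),'tab1',g(466,170,.069))
im=load('w9');g=lambda x,y,z:u(onz(im,250+x/2,180+y/2,z))
print('w9 finger',g(107,213,.066),g(180,213,.066),'tabs5,4,3',g(194,228,.069),g(169,182,.069),g(208,131,.069))
s=robot.get_state();print('tcp',u(s['eef_pos']),'tip px',proj(load('w10'),s['eef_pos']+[0,0,-.011]))
```

```text
patch edge now [85.8 35.4] [139.9  35.2] side top edge [75.3 55. ] [143.7  54.9]
finger edge if z=.066 [92.  38.2] [105.6  38.2]
patch w6 [array([85.9, 35.8]), array([139.6,  35.5]), array([ 85.8, -36.2]), array([139.9, -36.5])]
w7 patch [85.8 35.6] [140.   35.8] finger [ 89.8 -19.3] [103.9 -19.4] tab5 [114.8 -19.7] tab1 [115.   19.8]
w9 finger [103.4 -17.2] [117.3 -17.3] tabs5,4,3 [119.8 -19.1] [115.1 -10. ] [122.2  -0.3]
tcp [98.3 29.3] tip px [[321.07054338 308.95057157]]
```

The unit hasn't moved. The finger edge is 8.9 mm from the TCP, so shift 3.5 mm inward, then push ≈13.5 mm.

Emit:
{"api": "servo_tool", "payload": {
  "motion": [0.1, -0.33, -0.05, 0, 0, 0, 0.29, -0.27, -0.05, 0, 0, 0, 0.48, -0.21, -0.05, 0, 0, 0, 0.63, -0.17, -0.05, 0, 0, 0, 0.77, -0.12, -0.05, 0, 0, 0, 0.91, -0.08, -0.05, 0, 0, 0, 1.06, -0.03, -0.05, 0, 0, 0, 1.2, 0.01, -0.05, 0, 0, 0, 1.3, 0.04, -0.05, 0, 0, 0, 1.39, 0.07, -0.05, 0, 0, 0, 1.39, 0.07, -0.05, 0, 0, 0, 1.39, 0.07, -0.05, 0, 0, 0]
}}

```text
clock: 14.55
eef_pos: [0.6196, -0.0869, 0.0765]
eef_rot: [[-0.292, 0.956, 0.0], [0.956, 0.292, -0.0], [-0.0, 0.0, -1.0]]
force: [-0.6, 0.2, 0.3]
gripper_width: -0.0003
grip_force: 0.3
```

Run:
```python
from h import *
foot=np.array([.52073,-.14497]);d=np.array([.9548,.2973]);n=np.array([-d[1],d[0]])
s=robot.get_state();p=s['eef_pos'][:2]-foot;print(p@d,p@n,s['force'],s['force'][:2]@d)
```

```text
0.11169020771545246 0.026016062708606888 [-0.64862148  0.24695081  0.25839416] -0.5458853115177666
```

Next, 1 mm more, then check.

Emit:
{"api": "servo_tool", "payload": {
  "motion": [0.05, 0.015, 0, 0, 0, 0, 0.1, 0.03, 0, 0, 0, 0, 0.1, 0.03, 0, 0, 0, 0]
}}

```text
clock: 14.92
eef_pos: [0.6206, -0.0866, 0.0765]
eef_rot: [[-0.292, 0.956, -0.0], [0.956, 0.292, -0.0], [0.0, -0.0, -1.0]]
force: [-0.9, -0.4, 0.6]
gripper_width: -0.0001
grip_force: 0.5
```

Emit:
{"api": "servo_tool", "payload": {
  "motion": [0.04, 0.012, 0, 0, 0, 0, 0.04, 0.012, 0, 0, 0, 0, 0.04, 0.012, 0, 0, 0, 0]
}}

```text
clock: 15.3
eef_pos: [0.6208, -0.0866, 0.0764]
eef_rot: [[-0.292, 0.956, -0.0], [0.956, 0.292, -0.0], [-0.0, -0.0, -1.0]]
force: [-2.2, -1.1, 0.2]
gripper_width: 0.0003
grip_force: 1.2
```

Emit:
{"api": "servo_tool", "payload": {
  "motion": [0.04, 0.012, 0, 0, 0, 0, 0.04, 0.012, 0, 0, 0, 0, 0.04, 0.012, 0, 0, 0, 0]
}}

```text
clock: 15.68
eef_pos: [0.621, -0.0865, 0.0764]
eef_rot: [[-0.292, 0.956, -0.001], [0.956, 0.292, -0.0], [0.0, -0.001, -1.0]]
force: [-5.1, -1.4, 0.5]
gripper_width: 0.0003
grip_force: 2.5
```

At the stop. Back off, lift and view.

Emit:
{"api": "servo_tool", "payload": {
  "motion": [-0.5, -0.16, 0, 0, 0, 0, -1, -0.3, 0.5, 0, 0, 0, -1.3, -0.4, 4, 0, 0, 0, -1, -2, 8, 0, 0, 0, 1.7, -6.5, 9, 0, 0, 0, 1.7, -6.5, 9, 0, 0, 0, 1.7, -6.5, 9, 0, 0, 0, 1.7, -6.5, 9, 0, 0, 0]
}}

```text
clock: 16.68
eef_pos: [0.6378, -0.1507, 0.1662]
eef_rot: [[-0.293, 0.956, -0.001], [0.956, 0.293, 0.0], [0.001, -0.001, -1.0]]
force: [-1.2, -0.4, -0.4]
gripper_width: 0.0001
grip_force: 0.0
```

Run:
```python
from h import *
foot=np.array([.52073,-.14497]);d=np.array([.9548,.2973]);n=np.array([-d[1],d[0]])
im=get('wrist','w11');x0,y0,w,h=270,90,120,160
c=im['color'][y0:y0+h,x0:x0+w]
cv2.imwrite('pics/w11c.png',cv2.resize(c,(450,600),interpolation=cv2.INTER_CUBIC)[:,:,::-1])
g=cv2.cvtColor(im['color'],cv2.COLOR_RGB2GRAY);m=np.zeros_like(g);m[120:222,312:358]=(g[120:222,312:358]>75)*255
k,l,st,ce=cv2.connectedComponentsWithStats(m)
for s,p in zip(st[1:],ce[1:]):
    if 15<s[4]<300:
        q=onz(im,*p,.069)[:2]-foot;print(p.round(1),s[4],(q@d*1000).round(1),(q@n*1000).round(1))
```

```text
[342.4 144.5] 98 122.1 20.1
[329.4 162.5] 98 114.8 10.2
[342.4 180.5] 98 122.2 -0.0
[329.9 197.9] 96 115.1 -10.0
[342.3 214.8] 99 122.3 -20.0
```

View pics/w11c.png

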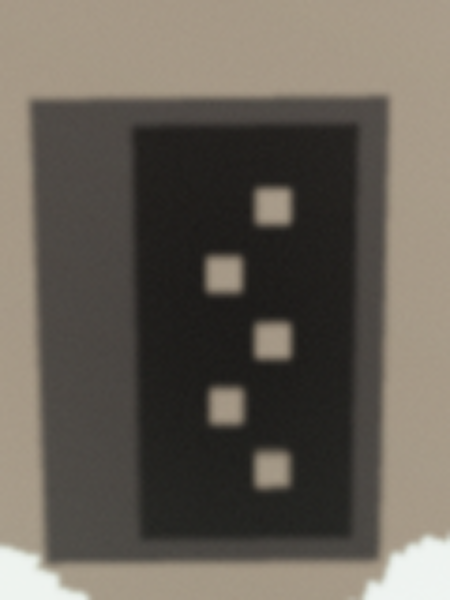

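Run:
```python
from h import *
foot=np.array([.52073,-.14497]);d=np.array([.9548,.2973]);n=np.array([-d[1],d[0]])
for f,pts in [('w6',[(329,141),(329,157),(341,172),(329,188),(329,204)]),('w7',[(373,185),(371.5,212),(391,238.5),(371,265),(369.5,290)]),('w11',[(342.4,144.5),(329.4,162.5),(342.4,180.5),(329.9,197.9),(342.3,214.8)])]:
    im=load(f);g=im['color'].mean(2)
    r=7 if f!='w7' else 11
    for i,(x,y) in enumerate(pts):
        x,y=int(round(x)),int(round(y));c=g[y-r:y+r+1,x-r:x+r+1]
        w=np.clip(c-np.percentile(c,20)-12,0,None);Y,X=np.mgrid[y-r:y+r+1,x-r:x+r+1]
        q=onz(im,(w*X).sum()/w.sum(),(w*Y).sum()/w.sum(),.069)[:2]-foot
        # left/right half-max edges along the tab's middle rows
        row=g[y-1:y+2,x-r:x+r+1].mean(0);h=(row.max()+np.percentile(row,20))/2;k=np.where(row>h)[0]
        a=k[0]-1+(h-row[k[0]-1])/(row[k[0]]-row[k[0]-1]);b=k[-1]+(row[k[-1]]-h)/(row[k[-1]]-row[k[-1]+1])
        E=[((onz(im,x-r+t,y,.069)[:2]-foot)@d*1000).round(2) for t in(a,b)]
        print(f,i+1,(q@d*1000).round(2),(q@n*1000).round(2),'edges',E)
```

```text
w6 1 114.82 20.03 edges [np.float64(112.18), np.float64(117.44)]
w6 2 114.65 9.93 edges [np.float64(111.97), np.float64(117.4)]
w6 3 122.03 0.05 edges [np.float64(119.43), np.float64(124.6)]
w6 4 114.99 -9.97 edges [np.float64(112.38), np.float64(117.59)]
w6 5 114.52 -19.95 edges [np.float64(111.9), np.float64(117.17)]
w7 1 114.83 19.98 edges [np.float64(112.23), np.float64(117.47)]
w7 2 114.65 10.04 edges [np.float64(112.03), np.float64(117.26)]
w7 3 122.01 0.11 edges [np.float64(119.41), np.float64(124.71)]
w7 4 114.99 -9.89 edges [np.float64(112.29), np.float64(117.7)]
w7 5 114.6 -19.82 edges [np.float64(111.95), np.float64(117.31)]
w11 1 122.09 20.02 edges [np.float64(119.54), np.float64(124.61)]
w11 2 114.77 10.03 edges [np.float64(112.16), np.float64(117.36)]
w11 3 122.19 0.02 edges [np.float64(119.54), np.float64(124.79)]
w11 4 115.12 -9.97 edges [np.float64(112.56), np.float64(117.67)]
w11 5 122.21 -19.94 edges [np.float64(119.61), np.float64(124.84)]
```

The sub-pixel edges repeat to about 0.1 mm. Tabs 1, 3 and 5 now agree at the up stop (≈122.15). Tabs 2 and 4 sit at 114.65/115.0 instead of 114.15, so they are 0.5–1 mm short of their down stop and need a nudge. The tip has to go between the neighbours tilted, so I'll first check clearance to the mug.

Run:
```python
from h import *
S=load('s6');D=load('d6')
print('mug rim ctr',onz(S,341,355,.09),onz(D,196,230,.09), 'cover',onz(S,322,338,.012))
s=robot.get_state();print(s['joints'].round(1),s['eef_pos'])
```

```text
mug rim ctr [0.76347277 0.01498469 0.09      ] [0.75350651 0.02908728 0.09      ] cover [0.6807164  0.00125615 0.012     ]
[-13.3  28.3  10.3  72.1   0.   59.7] [ 0.63787276 -0.15059155  0.16627923]
```

Clearance is ample (mug at (0.76, 0.02)). Tilt 40° about the unit's long axis and hover over the free face on the head side of tab 2.

Emit:
{"api": "servo_tool", "payload": {
  "motion": [0.3, 1.4, 0, -9.5, -3, 0, 0.5, 2.8, 0, -19.1, -5.9, 0, 0.7, 4.2, 0, -28.6, -8.9, 0, 1, 5.6, 0, -38.2, -11.9, 0, 1, 5.6, -3, -38.2, -11.9, 0, 1, 5.6, -6, -38.2, -11.9, 0, 1, 5.6, -7.5, -38.2, -11.9, 0, 1, 5.6, -8, -38.2, -11.9, 0, 1, 5.6, -8, -38.2, -11.9, 0, 1, 5.6, -8, -38.2, -11.9, 0]
}}

```text
clock: 17.98
eef_pos: [0.649, -0.0955, 0.0876]
eef_rot: [[-0.221, 0.956, 0.192], [0.733, 0.293, -0.614], [-0.643, 0.005, -0.766]]
force: [-0.2, 0.3, -0.3]
gripper_width: -0.0001
grip_force: 0.0
```

Emit:
{"api": "servo_tool", "payload": {
  "motion": [0, 0, -0.3, 0, 0, 0, 0, 0, -0.55, 0, 0, 0, 0, 0, -0.6, 0, 0, 0, 0, 0, -0.6, 0, 0, 0]
}}

```text
clock: 18.48
eef_pos: [0.6483, -0.0954, 0.0804]
eef_rot: [[-0.223, 0.956, 0.191], [0.733, 0.293, -0.614], [-0.643, 0.003, -0.766]]
force: [-0.4, -0.0, 0.3]
gripper_width: 0.0
grip_force: 0.0
```

```bash
cat > st.py <<'E'
from h import *
foot=np.array([.52073,-.14497]);d=np.array([.9548,.2973]);n=np.array([-d[1],d[0]])
s=robot.get_state();p=s['eef_pos'][:2]-foot;F=s['force'];print('along,y mm',(p@d*1000).round(2),(p@n*1000).round(2),'z',s['eef_pos'][2].round(5),'F d,n,z',(F[:2]@d).round(2),(F[:2]@n).round(2),F[2].round(2))
E
python3 st.py
```

```text
along,y mm 136.57 9.37 z 0.08044 F d,n,z -0.37 0.1 0.34
```

Emit:
{"api": "servo_tool", "payload": {
  "motion": [0, 0, -0.1, 0, 0, 0, 0, 0, -0.15, 0, 0, 0, 0, 0, -0.15, 0, 0, 0]
}}

```text
clock: 18.85
eef_pos: [0.6483, -0.0954, 0.0789]
eef_rot: [[-0.223, 0.956, 0.191], [0.733, 0.294, -0.614], [-0.643, 0.003, -0.766]]
force: [-0.4, 0.0, -0.5]
gripper_width: -0.0002
grip_force: 0.0
```

Emit:
{"api": "servo_tool", "payload": {
  "motion": [0, 0, -0.05, 0, 0, 0, 0, 0, -0.1, 0, 0, 0, 0, 0, -0.1, 0, 0, 0]
}}

```text
clock: 19.23
eef_pos: [0.6483, -0.0954, 0.0779]
eef_rot: [[-0.223, 0.956, 0.191], [0.733, 0.293, -0.614], [-0.643, 0.003, -0.766]]
force: [-0.7, -0.2, 0.5]
gripper_width: 0.0
grip_force: 0.0
```

Emit:
{"api": "servo_tool", "payload": {
  "motion": [0, 0, -0.05, 0, 0, 0, 0, 0, -0.1, 0, 0, 0, 0, 0, -0.1, 0, 0, 0]
}}

```text
clock: 19.6
eef_pos: [0.6483, -0.0954, 0.0769]
eef_rot: [[-0.223, 0.956, 0.191], [0.733, 0.293, -0.614], [-0.643, 0.003, -0.766]]
force: [-1.2, -0.3, 0.0]
gripper_width: -0.0007
grip_force: 0.0
```

Emit:
{"api": "servo_tool", "payload": {
  "motion": [0, 0, -0.05, 0, 0, 0, 0, 0, -0.1, 0, 0, 0, 0, 0, -0.1, 0, 0, 0]
}}

```text
clock: 19.98
eef_pos: [0.6484, -0.0954, 0.0765]
eef_rot: [[-0.222, 0.956, 0.192], [0.732, 0.294, -0.614], [-0.643, 0.004, -0.765]]
force: [-2.8, 0.8, 4.8]
gripper_width: -0.0
grip_force: 2.5
```

Face touched at TCP z≈0.0768. Raise 2.5 mm clear of the face and approach tab 2 from the head side.

Emit:
{"api": "servo_tool", "payload": {
  "motion": [-0.04, 0.12, 0.34, 0, 0, 0, -0.04, 0.12, 0.34, 0, 0, 0, -0.23, 0.06, 0.34, 0, 0, 0, -0.42, 0, 0.34, 0, 0, 0, -0.61, -0.06, 0.34, 0, 0, 0, -0.8, -0.12, 0.34, 0, 0, 0, -0.9, -0.15, 0.34, 0, 0, 0, -0.9, -0.15, 0.34, 0, 0, 0]
}}

```text
clock: 20.98
eef_pos: [0.6393, -0.0969, 0.0794]
eef_rot: [[-0.223, 0.956, 0.191], [0.733, 0.293, -0.614], [-0.643, 0.003, -0.766]]
force: [-0.1, -0.1, 1.2]
gripper_width: 0.0003
grip_force: 0.0
```

```bash
python3 st.py
```

```text
along,y mm 127.51 10.61 z 0.07942 F d,n,z -0.14 -0.05 1.2
```

Emit:
{"api": "servo_tool", "payload": {
  "motion": [-0.1, -0.03, 0, 0, 0, 0, -0.19, -0.06, 0, 0, 0, 0, -0.24, -0.07, 0, 0, 0, 0, -0.24, -0.07, 0, 0, 0, 0]
}}

```text
clock: 21.48
eef_pos: [0.6369, -0.0976, 0.0794]
eef_rot: [[-0.223, 0.956, 0.191], [0.733, 0.293, -0.614], [-0.643, 0.003, -0.766]]
force: [-0.2, 0.2, -0.2]
gripper_width: -0.0003
grip_force: 0.0
```

Emit:
{"api": "servo_tool", "payload": {
  "motion": [-0.05, -0.015, 0, 0, 0, 0, -0.07, -0.02, 0, 0, 0, 0, -0.07, -0.02, 0, 0, 0, 0]
}}

```text
clock: 21.85
eef_pos: [0.6363, -0.0978, 0.0794]
eef_rot: [[-0.223, 0.956, 0.191], [0.733, 0.293, -0.614], [-0.643, 0.003, -0.766]]
force: [0.6, -0.3, 0.4]
gripper_width: 0.0002
grip_force: 0.0
```

Emit:
{"api": "servo_tool", "payload": {
  "motion": [-0.05, -0.015, 0, 0, 0, 0, -0.05, -0.015, 0, 0, 0, 0, -0.05, -0.015, 0, 0, 0, 0]
}}

```text
clock: 22.22
eef_pos: [0.6358, -0.098, 0.0794]
eef_rot: [[-0.223, 0.956, 0.191], [0.733, 0.294, -0.614], [-0.643, 0.003, -0.766]]
force: [-0.1, 1.1, 0.3]
gripper_width: -0.0003
grip_force: 0.0
```

```bash
python3 st.py
```

```text
along,y mm 123.81 10.69 z 0.07938 F d,n,z 0.21 1.12 0.35
```

Emit:
{"api": "servo_tool", "payload": {
  "motion": [-0.05, -0.015, 0, 0, 0, 0, -0.05, -0.015, 0, 0, 0, 0, -0.05, -0.015, 0, 0, 0, 0]
}}

```text
clock: 22.6
eef_pos: [0.6354, -0.0981, 0.0794]
eef_rot: [[-0.223, 0.956, 0.191], [0.733, 0.293, -0.614], [-0.643, 0.004, -0.766]]
force: [0.6, -0.7, -0.8]
gripper_width: 0.0002
grip_force: 0.5
```

Grip force 0.5 suggests contact has begun. Continue in 0.5 mm steps.

Emit:
{"api": "servo_tool", "payload": {
  "motion": [-0.05, -0.015, 0, 0, 0, 0, -0.05, -0.015, 0, 0, 0, 0, -0.05, -0.015, 0, 0, 0, 0]
}}

```text
clock: 22.98
eef_pos: [0.6348, -0.0983, 0.0794]
eef_rot: [[-0.223, 0.956, 0.191], [0.733, 0.293, -0.614], [-0.643, 0.003, -0.766]]
force: [0.9, -0.5, -1.4]
gripper_width: -0.0001
grip_force: 0.6
```

Emit:
{"api": "servo_tool", "payload": {
  "motion": [-0.04, -0.012, 0, 0, 0, 0, -0.04, -0.012, 0, 0, 0, 0, -0.04, -0.012, 0, 0, 0, 0]
}}

```text
clock: 23.35
eef_pos: [0.6346, -0.0983, 0.0794]
eef_rot: [[-0.222, 0.956, 0.192], [0.733, 0.294, -0.614], [-0.643, 0.004, -0.766]]
force: [3.5, 1.0, 0.3]
gripper_width: -0.0002
grip_force: 1.6
```

Tab 2 is at its stop (3.6 N). Same again for tab 4, 20 mm over.

Emit:
{"api": "servo_tool", "payload": {
  "motion": [0.5, 0.15, 0, 0, 0, 0, 1.15, 0.36, 0, 0, 0, 0, 1.15, 0.36, 1.5, 0, 0, 0, 1.74, -1.55, 1.5, 0, 0, 0, 1.74, -1.55, 0.5, 0, 0, 0, 1.74, -1.55, 0, 0, 0, 0, 1.74, -1.55, 0, 0, 0, 0, 1.5, -1.62, 0, 0, 0, 0, 1.25, -1.7, 0, 0, 0, 0, 1, -1.78, 0, 0, 0, 0, 0.83, -1.84, 0, 0, 0, 0, 0.83, -1.84, 0, 0, 0, 0, 0.83, -1.84, 0, 0, 0, 0]
}}

```text
clock: 24.98
eef_pos: [0.6427, -0.1168, 0.0794]
eef_rot: [[-0.223, 0.956, 0.191], [0.733, 0.293, -0.614], [-0.643, 0.003, -0.766]]
force: [-0.3, 0.5, 0.6]
gripper_width: 0.0
grip_force: 0.0
```

```bash
python3 st.py
```

```text
along,y mm 124.88 -9.35 z 0.07943 F d,n,z -0.12 0.52 0.62
```

Emit:
{"api": "servo_tool", "payload": {
  "motion": [-0.08, -0.025, 0, 0, 0, 0, -0.16, -0.05, 0, 0, 0, 0, -0.17, -0.053, 0, 0, 0, 0, -0.17, -0.053, 0, 0, 0, 0]
}}

```text
clock: 25.48
eef_pos: [0.6411, -0.1173, 0.0794]
eef_rot: [[-0.223, 0.956, 0.191], [0.733, 0.294, -0.614], [-0.643, 0.004, -0.766]]
force: [1.5, -0.7, -0.6]
gripper_width: -0.0
grip_force: 0.6
```

Emit:
{"api": "servo_tool", "payload": {
  "motion": [-0.05, -0.015, 0, 0, 0, 0, -0.05, -0.015, 0, 0, 0, 0, -0.05, -0.015, 0, 0, 0, 0]
}}

```text
clock: 25.85
eef_pos: [0.6407, -0.1174, 0.0795]
eef_rot: [[-0.222, 0.956, 0.192], [0.733, 0.294, -0.614], [-0.643, 0.004, -0.766]]
force: [3.8, 0.1, -1.0]
gripper_width: -0.0001
grip_force: 1.4
```

Emit:
{"api": "servo_tool", "payload": {
  "motion": [0.5, 0.15, 0, 0, 0, 0, 1.15, 0.36, 0, 0, 0, 0, 1.15, 0.36, 4, 0, 0, 0, 1, 0, 8.5, 0, 0, 0, 0.5, -1, 8.6, 9.5, 3, 0, 0, -2, 8.6, 19.1, 5.9, 0, -0.3, -3.3, 8.6, 28.6, 8.9, 0, -0.3, -3.3, 8.6, 38.2, 11.9, 0, -0.3, -3.3, 8.6, 38.2, 11.9, 0, -0.3, -3.3, 8.6, 38.2, 11.9, 0]
}}

```text
clock: 27.1
eef_pos: [0.6373, -0.1505, 0.1647]
eef_rot: [[-0.292, 0.956, -0.001], [0.956, 0.292, -0.002], [-0.002, -0.001, -1.0]]
force: [-0.2, -0.0, 0.3]
gripper_width: -0.0002
grip_force: 0.0
```

```bash
python3 - <<'E'
from h import *
foot=np.array([.52073,-.14497]);d=np.array([.9548,.2973]);n=np.array([-d[1],d[0]])
get('wrist','w12')
for f in('w11','w12'):
    im=load(f);g=im['color'].mean(2);m=np.zeros(g.shape,np.uint8);m[125:225,310:360]=(g[125:225,310:360]>75)*255
    k,l,st,ce=cv2.connectedComponentsWithStats(m)
    for s,p in zip(st[1:],ce[1:]):
        if not 15<s[4]<300: continue
        x,y=p.round().astype(int);r=7;c=g[y-r:y+r+1,x-r:x+r+1];w=np.clip(c-np.percentile(c,20)-12,0,None);Y,X=np.mgrid[y-r:y+r+1,x-r:x+r+1]
        q=onz(im,(w*X).sum()/w.sum(),(w*Y).sum()/w.sum(),.069)[:2]-foot;print(f,p.round(1),(q@d*1000).round(2),(q@n*1000).round(2))
E
python3 st.py
```

```text
w11 [342.4 144.5] 122.09 20.02
w11 [329.5 162.5] 114.77 10.03
w11 [342.4 180.5] 122.19 0.02
w11 [330.  197.9] 115.12 -9.97
w11 [342.3 214.8] 122.21 -19.94
w12 [343.3 144.6] 122.04 20.06
w12 [329.3 163. ] 114.12 9.99
w12 [343.5 180.5] 122.17 0.06
w12 [329.3 198.5] 114.15 -9.99
w12 [343.4 215.2] 122.24 -19.92
along,y mm 109.76 -39.22 z 0.16494 F d,n,z 0.28 -0.49 -0.29
```

All tabs now sit 8.0 mm apart between the up and down groups, U D U D U. Hand in.

```bash
python3 -c "
from bench import robot
print(robot.job_done())"
```

```text
the job is handed in; nothing more can be done
None
```

The new controller lies on its back in place on the mat, and its tabs are all at their stops in the old controller's pattern (up, down, up, down, up). I handed the job in at about 27 s; tab 5's stop push briefly reached about 6.7 N, above the 6 N slip point, but the controller did not move. I viewed 11 pictures, one over the limit of 10.

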